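Find the soft foot of a leak-test jig and press its shim flat

TASK

One corner of this tank-test jig plate rocks because the pad under it has gone soft. Press down on the plate's corners with closed fingertips until you find the one that gives, then press the tab of that corner's shim down until it lies flat, and leave the other three shims standing up. Only press: do not lift or shift the plate, and leave everything else where it stands.

Things in the scene. Friction and masses are not known exactly. Their poses are not given: they have to be found in the camera images.
- plate: Aluminium jig plate of a tank leak tester, 214 x 172 x 12 mm, 2.2 kg, loose on four feet, with a black seal, two white fences (34 mm tall, y +-72) and a dial gauge (64 mm above the plate at x 79, y -35 mm). Its corners are four bare ears, 44 mm along x, reaching to y +-145 mm. Origin: centre of its underside, 21 mm above the bench; x away from the robot (yaw within +-0.18), y left, z up.
- base: Fixed dark steel base plate, 280 x 330 x 10 mm, that carries the four grey feet; origin on the bench under the middle of the jig plate, axes as the jig plate's. Each foot has a rubber pad under the middle of its ear and, in front of the ear, a take-up shim: a bare steel horseshoe strip, 3 mm thick, on a stiff cross pin along y. With its tab flat, the shim's toe is up under the ear and carries it.
- corner_front_right (a point): Where to press the front right corner (front = nearer the robot, left = +y): centre of that ear's upper face, at (-75, -120, +12) mm in the plate's frame, 33 mm above the bench. Three corners are firm. One, a different one each time though all look alike, lies on a soft pad: pressed, it starts to give at about 3 N, dips 3 mm by about 6 N, is then solid, and springs back level.
- corner_front_left (a point): Where to press the front left corner (front = nearer the robot, left = +y): centre of that ear's upper face, at (-75, +120, +12) mm in the plate's frame, 33 mm above the bench. Firm or soft as told for corner_front_right.
- corner_rear_left (a point): Where to press the rear left corner (front = nearer the robot, left = +y): centre of that ear's upper face, at (+75, +120, +12) mm in the plate's frame, 33 mm above the bench. Firm or soft as told for corner_front_right.
- corner_rear_right (a point): Where to press the rear right corner (front = nearer the robot, left = +y): centre of that ear's upper face, at (+75, -120, +12) mm in the plate's frame, 33 mm above the bench. Firm or soft as told for corner_front_right.
- tab_front_right (a point): Where to press the front right shim: fixed point, upper face of its tab when flat, 21 mm above the bench, 66 mm in front of that corner's centre. The tab is 34 mm wide, reaches from the pin to 15 mm in front of this point (pin 32 mm behind it, ear 44 mm behind), and starts raised, sloping up to the robot by 0.26 to 0.30 rad: 8 to 10 mm above this point. About 11 N turns it; it stays where left; flat is a solid stop.
- tab_front_left (a point): Where to press the front left shim: fixed point, upper face of its tab when flat, 21 mm above the bench, 66 mm in front of that corner's centre. The tab starts raised and is as told for tab_front_right.
- tab_rear_left (a point): Where to press the rear left shim: fixed point, upper face of its tab when flat, 21 mm above the bench, 66 mm in front of that corner's centre. The tab starts raised and is as told for tab_front_right.
- tab_rear_right (a point): Where to press the rear right shim: fixed point, upper face of its tab when flat, 21 mm above the bench, 66 mm in front of that corner's centre. The tab starts raised and is as told for tab_front_right.
- shim_soft (a joint): Angle of the take-up shim of whichever foot has the soft pad (rad): about 0 to 0.04 = tab raised as at the start, 0.30 = tab flat. It tells nothing of which corner that is.
- shim_1 (a joint): Angle of the take-up shim of one of the three firm feet (rad; these three are in no fixed order and change places each time): about 0 to 0.04 = tab raised as at the start, 0.30 = tab flat. It is to stay raised.
- shim_2 (a joint): Angle of the take-up shim of one of the three firm feet (rad; these three are in no fixed order and change places each time): about 0 to 0.04 = tab raised as at the start, 0.30 = tab flat. It is to stay raised.
- shim_3 (a joint): Angle of the take-up shim of one of the three firm feet (rad; these three are in no fixed order and change places each time): about 0 to 0.04 = tab raised as at the start, 0.30 = tab flat. It is to stay raised.
- cap: Loose black coolant-tank cap, 58 mm wide, 21 mm tall, standing on the jig plate; origin under its centre. Leave alone.
- cap2: Another such cap, on the bench to the left of the jig; origin under its centre. Leave alone.
- screwdriver: Screwdriver, 190 mm long, about 30 mm thick, lying on the bench to the right of the jig; x along it. Leave alone.
- tank: White plastic coolant tank, 160 by 210 mm, 146 mm tall, on the bench at the far right; origin under its centre. Leave alone.
- bottle: Blue one-litre bottle, 88 mm wide, 225 mm tall, on the bench at the far left; origin under its centre. Leave alone.
- carton: Cardboard carton, 100 by 130 mm, 62 mm tall, on the bench to the left; origin under its centre. Leave alone.
- hose_clip: Steel hose ring, 48 mm wide, 12 mm tall, on the bench at the near left; origin under its centre. Leave alone.

How it is judged:
On the way, in this order (a step that is already met when the one before it is completed fails the run):
1. the corner that rocks is pressed by the fingers and dips (contact force between the fingers and plate above 1.5 N and angle between plate's own z axis and vertical above 0.014 rad), for 0.05 s.
2. the shim of that corner is pressed flat (value of joint shim_soft above 0.265 rad), for 0.2 s.
At the end, for the whole second after the job is handed in: The shim of the soft corner is flat (within 0.035 rad, about 1.5 mm at the tab's end), the other three are still up (under 0.10 rad), the plate lies level (within 0.010 rad), at rest and within 8 mm of where it was, and the other things are within 30 mm of where they were (value of joint shim_soft above 0.265 rad and value of joint each of shim_1, shim_2, shim_3 below 0.1 rad and angle between plate's own z axis and vertical below 0.01 rad and distance of plate from where it was at the start of the episode below 0.008 m and linear speed of plate below 0.01 m/s and distance of each of cap, cap2, screwdriver, tank, bottle, carton, hose_clip from where it was at the start of the episode below 0.03 m); the robot touches nothing.
It fails at once if the shim of a firm corner is pressed down (value of joint any of shim_1, shim_2, shim_3 above 0.13 rad).
It fails at once if the plate is lifted, tipped up or shoved (over 12 mm, or 0.06 rad) (distance of plate from where it was at the start of the episode above 0.012 m or angle between plate's own z axis and vertical above 0.06 rad).
It fails at once if something standing about is lifted, carried or knocked away (over 40 mm) (distance of any of cap, cap2, screwdriver, tank, bottle, carton, hose_clip from where it was at the start of the episode above 0.04 m).
It also fails if it takes over 58 s, if anything falls off the work surface, if the arm or the gripper's body presses on something with over 40 N, if the wrist force passes 120 N, or if a joint passes its speed limit or range.

ROBOT

A 6-joint arm with a two-finger parallel gripper is mounted at the origin on the work surface. World frame = base frame: x ahead of the robot, y to its left, z up, the work surface at z = 0. Lengths are in m, angles in rad, forces in N, time in s.
With the tool pointing down it reaches from about 0.425 to 1.125 m from the base axis. Payload 14.9 kg.
Tool frame: the origin (TCP) lies midway between the tips of the shut fingers; the grasp point (between the pads) lies 19 mm behind it; z points along the fingers, y is the direction in which the jaws open and shut (so a half turn about z gives the same grasp; the last joint's range is limited). The gripper opens to 91 mm and grips with 3 to 60 N. Pads are 32 mm wide; open, the fingers measure 118 mm over their backs; the gripper's body (76 mm by 178 mm) begins 60 mm behind the grasp point.
Start: joints at [-1.27, 0.379, 1.734, -0, 1.028, -0.033], TCP at [0.229, -0.661, 0.214] pointing down, gripper open.
Joint ranges: [-2.77, 2.77], [-0.74, 2.19], [0, 2.66], [-1.06, 4.2], [0.31, 2.87], [-3.08, 3.08]. Speed limits (rad/s): [1.89, 1.89, 2.39, 3.14, 3.14, 3.14].

INTERFACE

Orientations are given as [roll, pitch, yaw] about the fixed x, y, z axes, in that order (R = Rz(yaw) Ry(pitch) Rx(roll)).
In Python, from bench import * gives the robot as it stands. Calls block until the motion is done:
- move_ptp(position, orientation): joint-space move of the TCP to a pose.
- move_linear(position, rotation=None, max_speed=0.15, stop_force=None): straight line of the TCP; rotation=None keeps the orientation; max_speed is the mean speed in m/s. With stop_force (N) it stops when the force on the tool has changed by that much, and returns True; else False.
- set_joints(angles): joint-space move.
- command_gripper(opening, grasp_force=None): finger opening in m; grasp_force is the grip in N (None keeps the last); returns when the fingers have stopped.
- wait(seconds).
- ik(position, orientation): joint angles nearest the present ones, or None.
- camera(name): name is "scene" or "side" or "wrist"; returns (picture, depth): 384x512x3 uint8, blue, green, red; 384x512 float32, m along the optical axis (not along the pixel's ray), 0 where there is no reading.
- camera_model(name): a dict with "fov_y" (degrees; the focal length in pixels is half the picture's height over the tangent of half this angle, whatever the lens; pixels are square), "cx", "cy" (the principal point, pixels), "k1" (the pictures are not rectified: a ray, as slopes to the right and down, at radius r is drawn at 1 + k1 r^2 times it, then the intrinsics apply), "R" (3x3) and "t" (3): a world point X has camera coordinates R X + t. Camera axes: x right, y down, z forward; pixel columns grow to the right and rows downward; lengths in m; the calibration is good to about 2 mm. A picture is of the moment at which its call begins: read the wrist's pose just before it. camera_model takes no time and is no camera call; for the wrist camera it gives the pose at the moment of the call.
A pose or a line that the arm cannot do raises Unreachable and nothing moves.
- job_done(): hands the job in, once; it reports no verdict.
Readings, each from a call of its own:
- get_clock(): time.
- get_joints(): joint angles.
- get_dq(): joint speeds.
- get_effort(): joint torques, N m.
- get_tool_pos(): TCP position.
- get_tool_rot(): TCP orientation.
- get_wrist_force(): force on the tool from outside, world axes, zero at the start.
- get_wrist_torque(): the same for the moment, N m.
- get_finger_gap(): finger opening in m.
Only numpy, scipy, OpenCV 4.12 (cv2) and the standard library are available. Lean on these libraries where they do the work, as an engineer would, in place of code of your own. Each camera call takes 0.05 s, during which the arm holds its last target.

## Working session

There is one attempt and no reset: what is moved stays moved. The work goes in short steps, each a Python script; the robot and the scene stay as the last script left them, time stands still between calls to the robot, and variables do not carry over. Pictures are saved under pics/ and viewed, and the job is handed in when it is done.

```bash
mkdir -p pics; ls; python3 - <<'E'
from bench import *
import cv2
for n in("scene","side","wrist"):
    m=camera_model(n);p,d=camera(n);cv2.imwrite(f"pics/{n}0.png",p);import numpy as np
    np.savez(f"{n}0.npz",p=p,d=d,**m);print(n,m)
print(get_clock(),get_tool_rot(),get_finger_gap())
E
```

```text
pics
scene {'fov_y': 51.6452129668025, 'cx': 246.75009878719197, 'cy': 193.82297197315262, 'k1': -0.1285073931878443, 'R': array([[ 0.8133958 ,  0.58166956,  0.00691321],
       [ 0.45283683, -0.62568936, -0.63517842],
       [-0.36513843,  0.51978202, -0.7723345 ]]), 't': array([-0.46124325, -0.18577979,  1.38143649])}
side {'fov_y': 55.40459852728326, 'cx': 253.31441136696384, 'cy': 193.91929195244992, 'k1': -0.08987966441865453, 'R': array([[-0.99750832, -0.07035869, -0.00517728],
       [-0.03654309,  0.57807202, -0.81516706],
       [ 0.06034693, -0.81294673, -0.57920278]]), 't': array([0.50575774, 0.04444282, 1.14150952])}
wrist {'fov_y': 65.12950412495267, 'cx': 254.59717270955167, 'cy': 189.4343514691838, 'k1': -0.07420757154047747, 'R': array([[ 0.32810581, -0.94463962, -0.00160457],
       [-0.91179302, -0.31714018,  0.26087468],
       [-0.24694143, -0.08413146, -0.96537134]]), 't': array([-0.70001291, -0.03076702,  0.38975796])}
0.15 [-3.14073104e+00 -5.09862441e-05  3.33797546e-01] 0.09108467646736693
```

View pics/scene0.png

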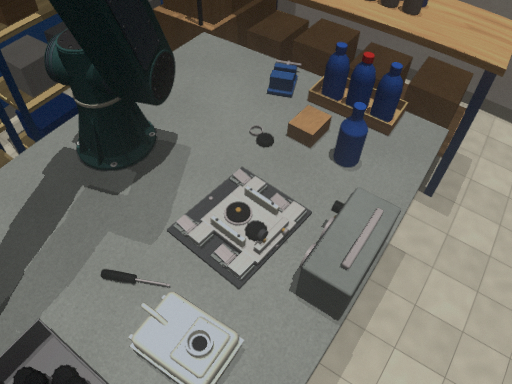

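View pics/side0.png

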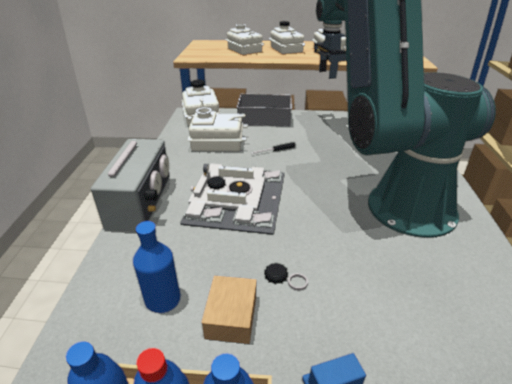

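View pics/wrist0.png

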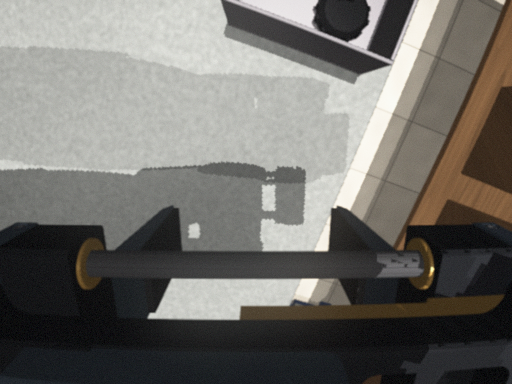

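```bash
python3 - <<'E'
import cv2,numpy as np
a=np.load("scene0.npz")['p'][155:295,155:325];b=np.load("side0.npz")['p'][150:245,170:300]
cv2.imwrite("pics/s0z.png",cv2.resize(a,None,fx=4.5,fy=4.2,interpolation=cv2.INTER_CUBIC))
cv2.imwrite("pics/d0z.png",cv2.resize(b,None,fx=6,fy=6,interpolation=cv2.INTER_CUBIC))
E
```

```text
(no output)
```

View pics/s0z.png

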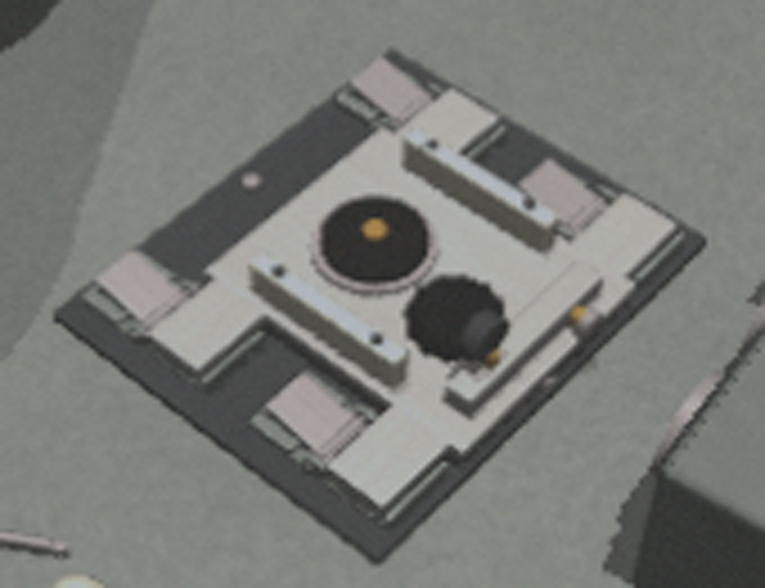

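View pics/d0z.png

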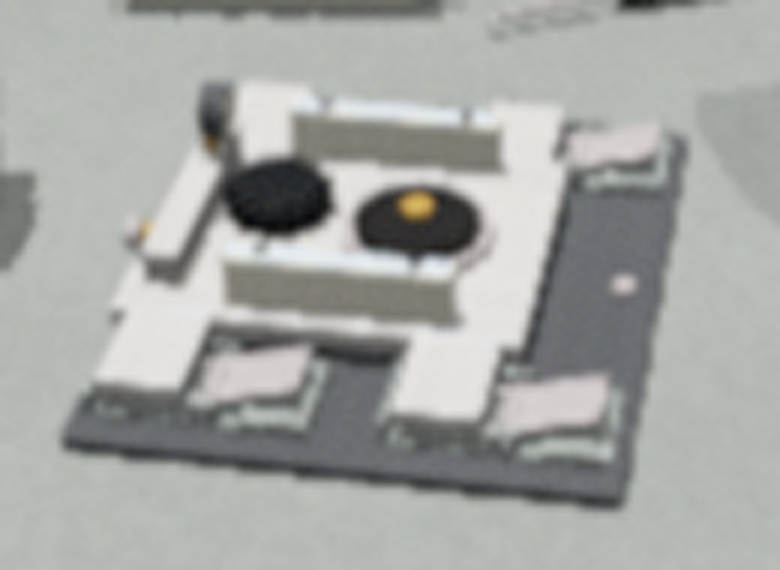

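```bash
cat > h.py <<'E'
import numpy as np,cv2
def K(m):
    f=192/np.tan(np.radians(float(m['fov_y']))/2)
    return f
def ray(m,uv):
    f=K(m);uv=np.atleast_2d(np.asarray(uv,float))
    d=(uv-[float(m['cx']),float(m['cy'])])/f
    u=d.copy()
    for _ in range(30): u=d/(1+float(m['k1'])*(u**2).sum(1,keepdims=True))
    v=np.c_[u,np.ones(len(u))]@m['R']
    o=-m['R'].T@m['t'];return o,v
def onz(m,uv,z):
    o,v=ray(m,uv); return o+v*((z-o[2])/v[:,2])[:,None]
def proj(m,X):
    c=np.atleast_2d(X)@m['R'].T+m['t'];u=c[:,:2]/c[:,2:]
    return u*(1+float(m['k1'])*(u**2).sum(1,keepdims=True))*K(m)+[float(m['cx']),float(m['cy'])]
def tri(ms,uvs):
    A=np.zeros((3,3));b=np.zeros(3)
    for m,uv in zip(ms,uvs):
        o,v=ray(m,uv);v=v[0]/np.linalg.norm(v[0]);P=np.eye(3)-np.outer(v,v);A+=P;b+=P@o
    return np.linalg.solve(A,b)
E
python3 - <<'E'
from h import *
m=np.load("scene0.npz");s=np.load("side0.npz")
def cs(x,y):return(155+x/4.5,155+y/4.2)
def cd(x,y):return(170+x/6,150+y/6)
# FL,FR,RL,RR
P=onz(m,[cs(390,52),cs(57,315),cs(705,240),cs(380,560)],.01)
print(P, P.mean(0))
Q=onz(s,[cd(622,498),cd(685,135),cd(65,440)],.01);print(Q)
l=P[0]-P[1];print(np.arctan2(-l[0],l[1]),np.arctan2(*(P[2]-P[0])[[1,0]]),np.linalg.norm(l),np.linalg.norm(P[2]-P[0]))
print(tri([m,s],[cs(252,181),cd(625,284)]))
E
```

```text
[[ 0.44010092  0.14897605  0.01      ]
 [ 0.41256346 -0.1745327   0.01      ]
 [ 0.71593706  0.12392025  0.01      ]
 [ 0.68710741 -0.20047881  0.01      ]] [ 0.56392721 -0.0255288   0.01      ]
[[ 0.43810942  0.15650389  0.01      ]
 [ 0.4090141  -0.16851185  0.01      ]
 [ 0.71145324  0.13190413  0.01      ]]
-0.08491651662060519 -0.09058720457578122 0.324678649735133 0.276971784251114
[ 0.44117767 -0.01139868  0.0130883 ]
```

```bash
python3 - <<'E'
from bench import *
import cv2
from h import *
m=camera_model("wrist");o=-m['R'].T@m['t'];print("cam rel tcp world",o-get_tool_pos(), "fwd",m['R'][2], get_clock())
psi=-0.088
for p in ([.48,-.02,.33],[.64,-.02,.33],[.42,.1,.1],[.41,-.14,.03]): print(p,ik(p,[np.pi,0,np.pi/2+psi]))
E
```

```text
cam rel tcp world [0.06862141 0.02281171 0.16981127] fwd [-0.24689846 -0.08426856 -0.96537038] 0.15
[0.48, -0.02, 0.33] [-9.01611974e-02 -1.15855686e-01  2.07399822e+00 -4.44089210e-16
  1.18345012e+00 -2.16119737e-03]
[0.64, -0.02, 0.33] [-6.76363552e-02  1.71904171e-01  1.77811146e+00 -4.44089210e-16
  1.19157703e+00  2.03636448e-02]
[0.42, 0.1, 0.1] [ 1.79749367e-01  1.48358300e-01  2.30887228e+00 -4.44089210e-16
  6.84362075e-01  2.67749367e-01]
[0.41, -0.14, 0.03] [-3.82856024e-01  3.08714097e-01  2.31080876e+00 -4.44089210e-16
  5.22069795e-01 -2.94856024e-01]
```

```bash
python3 - <<'E'
from bench import *
import cv2
from h import *
Y=np.pi/2-.088
command_gripper(0.0,20)
p=get_tool_pos();move_linear([p[0],p[1],.38],max_speed=.3)
for i,q in enumerate([[.52,-.22,.38],[.60,-.14,.38]]):
    move_ptp(q,[np.pi,0,Y]);wait(.1)
    m=camera_model("wrist");pic,d=camera("wrist")
    np.savez(f"w{i}.npz",p=pic,d=d,**m);cv2.imwrite(f"pics/w{i}.png",pic)
print(get_clock(),get_wrist_force(),get_finger_gap())
E
```

```text
4.95 [-0.1042152  -0.89775033  0.32192976] 0.0005186677329288333
```

View pics/w0.png

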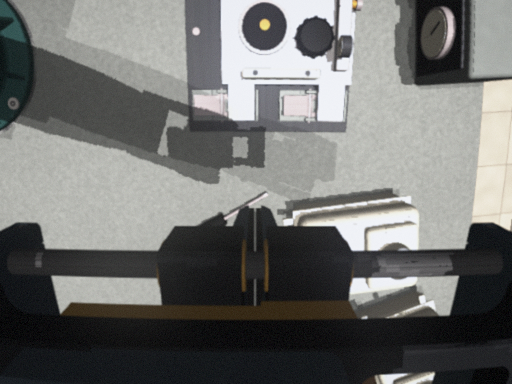

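View pics/w1.png

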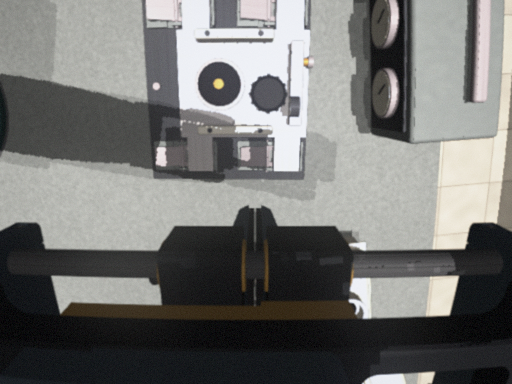

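```bash
python3 - <<'E'
import cv2,numpy as np
a=np.load("w0.npz")['p'][0:140,180:360];b=np.load("w1.npz")['p'][0:190,140:320]
cv2.imwrite("pics/w0z.png",cv2.resize(a,None,fx=4,fy=4,interpolation=cv2.INTER_CUBIC))
cv2.imwrite("pics/w1z.png",cv2.resize(b,None,fx=3,fy=3,interpolation=cv2.INTER_CUBIC))
E
```

```text
(no output)
```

View pics/w0z.png

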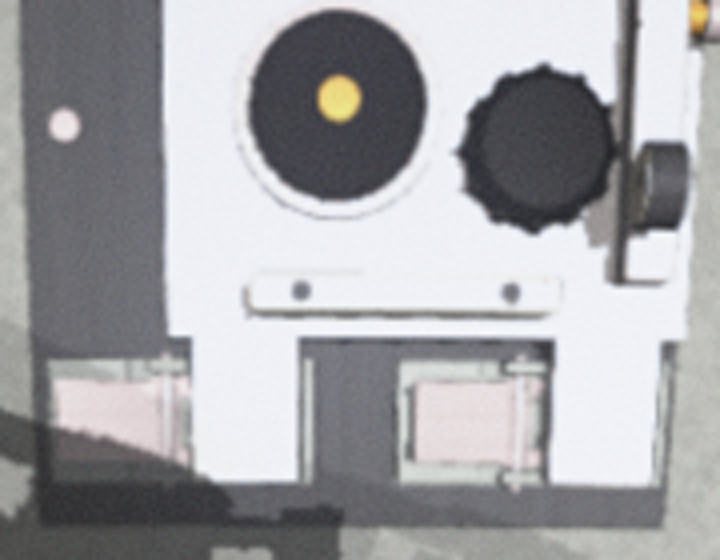

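View pics/w1z.png

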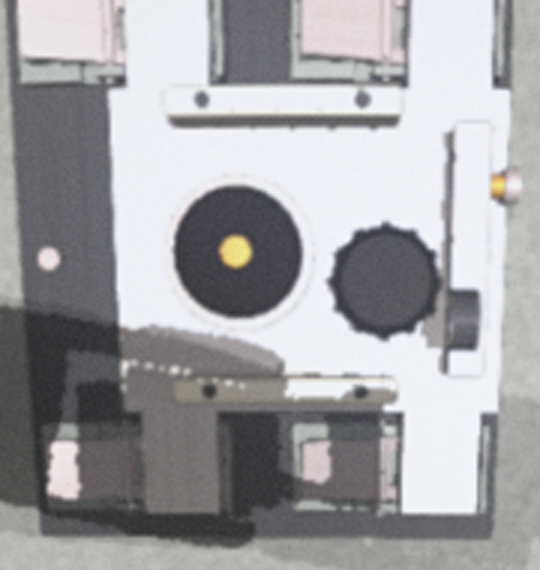

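```bash
cat > meas.py <<'E'
from h import *
A=np.load("w0.npz");B=np.load("w1.npz")
def a(x,y):return(180+x/4-.4,y/4-.4)
def b(x,y):return(140+x/3-.35,y/3-.35)
# (name, w0, w1, z, plate xy)
pts=[("FRo_f",a(190,484),b(145,513),.033,(-97,-145)),("FRo_r",a(299,484),b(218,514),.033,(-53,-145)),
("RRo_f",a(551,484),b(402,513),.033,(53,-145)),("RRo_r",a(661,486),b(478,514),.033,(97,-145)),
("baseFR",a(38,526),b(42,534),.01,(-140,-165)),("baseRR",a(664,527),b(493,536),.01,(140,-165)),
("FLi_f",None,b(125,88),.033,None),("bp",a(64,126),b(49,260),.013,None)]
src=[];dst=[]
for n,p,q,z,xy in pts:
    r=[onz(M,u,z)[0,:2] for M,u in((A,p),(B,q)) if u is not None]
    print(n,np.round(r,4).tolist(),"tri",np.round(tri([A,B],[p,q]),4) if p is not None else "")
    if xy is not None:
        for v in r: src.append(np.array(xy)/1e3);dst.append(v)
src=np.array(src);dst=np.array(dst)
S=src-src.mean(0);D=dst-dst.mean(0)
psi=np.arctan2((S[:,0]*D[:,1]-S[:,1]*D[:,0]).sum(),(S*D).sum())
R=np.array([[np.cos(psi),-np.sin(psi)],[np.sin(psi),np.cos(psi)]])
c=dst.mean(0)-R@src.mean(0);print("psi",psi,"c",c);print(np.round((src@R.T+c-dst)*1e3,1))
E
python3 meas.py
```

```text
FRo_f [[0.4775, -0.1636], [0.4791, -0.1628]] tri [ 0.4769 -0.1641  0.0251]
FRo_r [[0.5232, -0.1678], [0.5218, -0.1673]] tri [ 0.5227 -0.1672  0.0359]
RRo_f [[0.6291, -0.1768], [0.629, -0.1761]] tri [ 0.6292 -0.1767  0.0313]
RRo_r [[0.6759, -0.1814], [0.6732, -0.1806]] tri [ 0.6733 -0.1802  0.0389]
baseFR [[0.4059, -0.1762], [0.4075, -0.1743]] tri [ 0.4032 -0.1767 -0.0019]
baseRR [[0.6835, -0.201], [0.6848, -0.2002]] tri [ 0.6857 -0.2017  0.0031]
FLi_f [[0.4996, 0.067]] tri 
bp [[0.4392, -0.0137], [0.4394, -0.0146]] tri [ 0.4399 -0.0146  0.0157]
psi -0.10222425907342352 c [ 0.58133374 -0.02646501]
[[ -7.4   2.8]
 [ -9.    2. ]
 [ -9.3   2.5]
 [ -8.    2. ]
 [ -9.9   0.7]
 [ -9.7   0. ]
 [-12.8   0.8]
 [-10.2  -0. ]
 [ 19.3  -0.1]
 [ 17.8  -2. ]
 [ 20.2  -3.9]
 [ 19.   -4.7]]
```

```bash
sed -i 's/    if xy is not None:/    if xy is not None and n[:4]!="base":/' meas.py; cat >>meas.py <<'E'
for n,x,y in (("FR",-75,-120),("FL",-75,120),("RL",75,120),("RR",75,-120)):
    e=R@np.array([x,y])/1e3+c; t=R@np.array([x-66,y])/1e3+c; print(n,e.round(4),t.round(4))
S0=np.load("scene0.npz");D0=np.load("side0.npz")
for M,nm in((S0,"scene"),(D0,"side"),(A,"w0"),(B,"w1")):
    im=M['p'].copy()
    for x,y in ((-75,-120),(-75,120),(75,120),(75,-120)):
        e=R@np.array([x,y])/1e3+c; t=R@np.array([x-66,y])/1e3+c
        for q,z,col in((e,.033,(0,0,255)),(t,.03,(255,0,0))):
            u=proj(M,[q[0],q[1],z])[0]; im=cv2.circle(im,(int(round(u[0])),int(round(u[1]))),1,col,-1)
    cr={"scene":(155,295,155,325),"side":(150,245,170,300),"w0":(0,140,180,360),"w1":(0,190,140,320)}[nm]
    cv2.imwrite(f"pics/o_{nm}.png",cv2.resize(im[cr[0]:cr[1],cr[2]:cr[3]],(400,300)))
i=[cv2.imread(f"pics/o_{n}.png") for n in("scene","side","w0","w1")]
cv2.imwrite("pics/o.png",np.vstack([np.hstack(i[:2]),np.hstack(i[2:])]))
E
python3 meas.py | tail -14
```

```text
bp [[0.4392, -0.0137], [0.4394, -0.0146]] tri [ 0.4399 -0.0146  0.0157]
psi -0.08884871457610763 c [ 0.58894424 -0.02762797]
[[ 2.   0.2]
 [ 0.4 -0.6]
 [ 0.1  0.4]
 [ 1.5 -0.1]
 [-0.2  0.1]
 [-0.1 -0.6]
 [-3.2  0.7]
 [-0.5 -0.1]]
FR [ 0.5036 -0.1405] [ 0.4379 -0.1346]
FL [0.5249 0.0986] [0.4591 0.1044]
RL [0.6743 0.0852] [0.6086 0.0911]
RR [ 0.653  -0.1538] [ 0.5873 -0.148 ]
```

View pics/o.png

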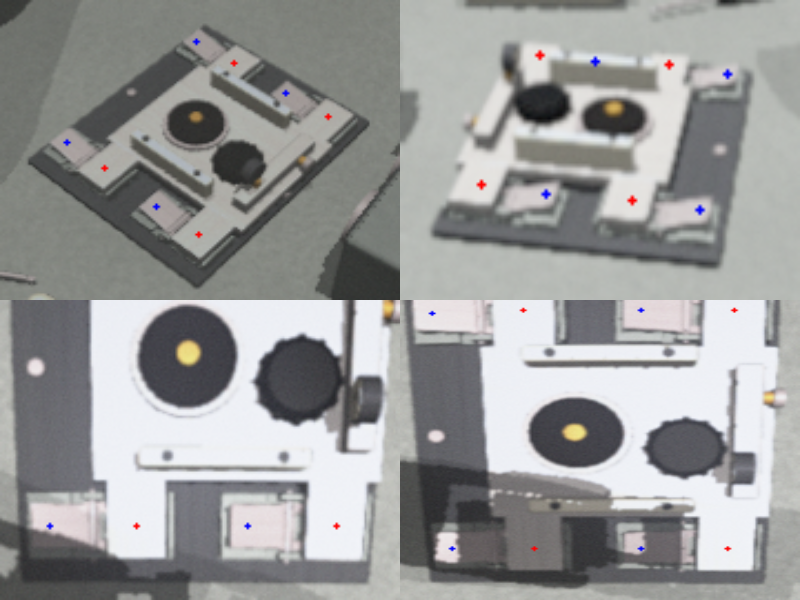

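```bash
cat > press.py <<'E'
from bench import *
import numpy as np,sys
psi=-0.0888;Y=[np.pi,0,np.pi/2+psi]
E=dict(FR=(.5036,-.1405),FL=(.5249,.0986),RL=(.6743,.0852),RR=(.653,-.1538))
T=dict(FR=(.4379,-.1346),FL=(.4591,.1044),RL=(.6086,.0911),RR=(.5873,-.148))
def probe(k):
    x,y=E[k]
    move_ptp([x,y,.13],Y); move_linear([x,y,.048],max_speed=.12);wait(.1)
    f0=get_wrist_force()
    h1=move_linear([x,y,.024],max_speed=.012,stop_force=2.0);z1=get_tool_pos()[2];f1=get_wrist_force()-f0
    h2=move_linear([x,y,.022],max_speed=.008,stop_force=8);wait(.15);z2=get_tool_pos()[2];f2=get_wrist_force()-f0
    print(k,h1,h2,"z1 %.4f z2 %.4f"%(z1,z2),f1.round(1),f2.round(1),"t",get_clock())
    move_linear([x,y,.06],max_speed=.08)
    return z1,z2
E
python3 - <<'E'
from press import *
probe("RR")
E
```

```text
RR True True z1 0.0335 z2 0.0336 [-2.1  0.1  7.4] [-2.   0.9  6.6] t 8.5667
```

```bash
python3 - <<'E'
from press import *
move_linear([E["RR"][0],E["RR"][1],.13],max_speed=.15)
for k in("FR","FL","RL"):
    z=probe(k)
    if z[1]<.032: print("SOFT",k);break
    move_linear([E[k][0],E[k][1],.13],max_speed=.15)
E
```

```text
FR True True z1 0.0336 z2 0.0336 [-0.8  0.1  9.2] [-1.1 -0.1  7. ] t 12.9
FL True True z1 0.0335 z2 0.0335 [-1.6 -1.   8.7] [-1.1 -1.4  6.9] t 17.5333
RL True True z1 0.0325 z2 0.0308 [0.2 1.2 2.6] [-2.9 -0.   6. ] t 22.1333
SOFT RL
```

```bash
python3 - <<'E'
from press import *
import cv2
x,y=E["RL"];move_linear([x,y,.09],max_speed=.12)
x,y=T["RL"];move_ptp([x,y,.08],Y);move_linear([x,y,.044],max_speed=.1);wait(.1)
f0=get_wrist_force()
for i in range(4):
    h=move_linear([x,y,.017],max_speed=.012,stop_force=30);z=get_tool_pos()[2];print(h,z,(get_wrist_force()-f0).round(1),get_clock())
    if h or z<.0215:break
wait(.4);print(get_tool_pos(),(get_wrist_force()-f0).round(1))
move_linear([x,y,.10],max_speed=.1)
move_ptp([.60,-.10,.38],Y);wait(.1)
for n in("scene","side","wrist"):
    m=camera_model(n);p,d=camera(n);np.savez(f"{n}1.npz",p=p,d=d,**m);cv2.imwrite(f"pics/{n}1.png",p)
a=cv2.imread("pics/side1.png")[150:245,170:300];b=cv2.imread("pics/wrist1.png")[0:190,120:320]
cv2.imwrite("pics/after.png",np.hstack([cv2.resize(a,(400,300),interpolation=2),cv2.resize(b,(400,300),interpolation=2)]))
print(get_clock())
E
```

```text
True 0.020791964723529722 [-2.8 -0.4  9.6] 25.7917
[0.60784719 0.09122592 0.02082202] [-3.5  0.5 10.6]
28.675
```

View pics/after.png

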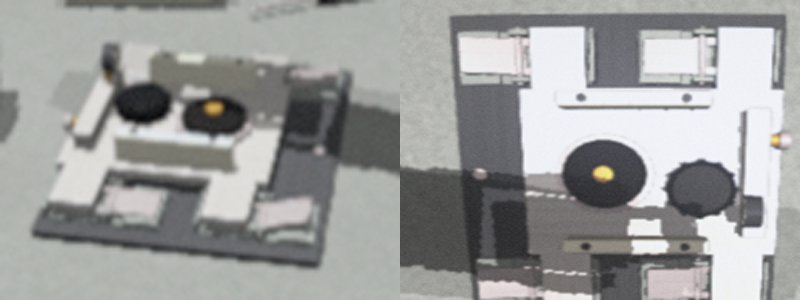

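```bash
python3 - <<'E'
from h import *
psi=-.0888;ex=np.array([np.cos(psi),np.sin(psi)])
T=dict(FR=(.4379,-.1346),FL=(.4591,.1044),RL=(.6086,.0911),RR=(.5873,-.148))
for nm in("w1","wrist1","side0","side1"):
    m=np.load(nm+".npz");d=m['d']
    H,W=d.shape;uv=np.stack(np.meshgrid(np.arange(W),np.arange(H)),-1).reshape(-1,2)
    o,v=ray(m,uv);X=o+v*d.reshape(-1,1);ok=d.ravel()>0
    for k,t in T.items():
        for s in(-.008,.015):
            q=np.array(t)+ex*s;r=(X[:,:2]-q);sel=ok&(abs(r@ex)<.005)&(np.abs(r@[-ex[1],ex[0]])<.012)
            z=X[sel,2];print(nm,k,s,sel.sum(),np.round(np.median(z)*1e3,1) if len(z) else "")
E
```

```text
w1 FR -0.008 85 31.2
w1 FR 0.015 79 25.1
w1 FL -0.008 95 32.0
w1 FL 0.015 104 25.6
w1 RL -0.008 88 31.4
w1 RL 0.015 96 25.0
w1 RR -0.008 78 31.1
w1 RR 0.015 294 434.5
wrist1 FR -0.008 78 31.4
wrist1 FR 0.015 76 24.8
wrist1 FL -0.008 97 32.0
wrist1 FL 0.015 106 25.3
wrist1 RL -0.008 90 19.8
wrist1 RL 0.015 91 19.9
wrist1 RR -0.008 79 31.0
wrist1 RR 0.015 67 24.9
side0 FR -0.008 15 30.6
side0 FR 0.015 13 25.9
side0 FL -0.008 25 30.9
side0 FL 0.015 19 25.9
side0 RL -0.008 24 18.7
side0 RL 0.015 16 26.8
side0 RR -0.008 0 
side0 RR 0.015 0 
side1 FR -0.008 15 30.2
side1 FR 0.015 12 26.4
side1 FL -0.008 23 31.3
side1 FL 0.015 21 26.3
side1 RL -0.008 19 20.1
side1 RL 0.015 14 20.5
side1 RR -0.008 0 
side1 RR 0.015 0
```

RL's tab is now flat: its two sampled points differ by 0.1 mm. The other three tabs still slope about 6 mm, unchanged from before. The arm is clear of everything, so I'm handing in.

```bash
python3 - <<'E'
from bench import *
print(get_wrist_force(),get_clock());job_done()
E
```

```text
[ 0.98246902 -0.04396552  0.13195421] 28.675
the job is handed in; nothing more can be done
```

The rear left corner was the soft one. I pressed its shim tab flat, left the other three shims standing, and handed the job in at 28.7 s.

- **Finding the corner:** I located the plate from two wrist-camera views. They gave its centre at about (0.589, -0.028) m with a yaw of -0.089 rad, and the points also lined up in the scene and side views. Rear right, front right and front left all stopped solid at a fingertip height of 33.5 mm. Rear left gave way, going down to 30.8 mm at about 6 N.
- **Pressing the shim:** I pressed the rear left tab to its solid stop, at a fingertip height of 20.8 mm; the 30 N force limit ended that move.
- **Last checks:** Wrist-camera depth shows the rear left tab level, 19.8 mm and 19.9 mm at two points 23 mm apart along it. The other three still slope by about 6 mm, as before. The gripper was clear of everything, with wrist force around 1 N or less.
- **Disagreements and gaps:**
  - The single-point height estimates from the two wrist views scattered by several mm for the plate's ears (25 to 39 mm, averaging 33), so I used the stated 33 mm and confirmed it by touch.
  - One side-view depth reading on the rear left tab before pressing was off (18.7 mm).
  - The base turned out to sit about 28 mm toward the robot relative to the plate's centre, so I fitted the plate from its ears alone.
  - I did not press the rear left ear again to confirm it is now firm, and I did not measure the plate's tilt or any shift of the other objects afterwards.

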